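# Pop open the block heater

### The arm

A 7-joint arm with a two-finger parallel gripper is mounted at the origin on the work surface. World frame = base frame: x ahead of the robot, y to its left, z up, the work surface at z = 0. Lengths are in m, angles in rad, forces in N, time in s.
With the tool pointing down it reaches from about 0.425 to 0.925 m from the base axis. Payload 6.8 kg.
Tool frame: the origin (TCP) lies midway between the tips of the shut fingers; the grasp point (between the pads) lies r.grip_point_offset behind it (r.grip_point_offset is the distance from the TCP to the grasp point, in m); z points along the fingers, y is the direction in which the jaws open and shut (so a half turn about z gives the same grasp; the last joint's range is limited). The gripper opens to 85 mm and grips with 20 to 120 N. Pads are 22 mm wide; open, the fingers measure 114 mm over their backs; the gripper's body (76 mm by 85 mm) begins 54 mm behind the grasp point. The pads swing forward as they close: fully open they stand 13 mm farther back than shut.
Start: joints at [1.145, 0.477, 0.022, 1.555, -0.011, 1.109, -0.083], TCP at [0.211, -0.641, 0.231] pointing down, gripper open.
Joint ranges: [-2.96, 2.96], [-0.34, 2.1], [-1.41, 1.46], [0.24, 2.44], [-1.37, 4.51], [0.17, 1.92], [-2.96, 2.96]. Speed limits (rad/s): [2.39, 2.39, 3.14, 3.14, 3.14, 3.14, 3.14].

### API

Orientations are given as a rotation vector (axis times angle).
In Python, from bench import r gives the robot as it stands. The module is installed in compiled form; this text tells all that it offers.
- The arm moves only by the tool play_rows, never from a script. Its argument "deltas" is a list of rows, each a list of 3 entries, a list of its own where there are three numbers: the finger opening in mm, from 0 to 85.4, then the shift along the tool's x, y, z in mm, then the turn, a rotation vector about the tool's x, y, z in rad. A call has 1 to 8 rows; each row is the pose to reach, as a shift and turn from the pose measured when the call began, along the tool's axes at that moment; what a row does not reach only later rows make up. A row lasts 1/8 s, in which the tool goes at most 62.5 mm and 10.7 degrees, less where a joint would pass 70% of its speed; a pose out of reach is approached as far as the arm can. A call with a gripper value outside its range is refused whole. The fingers move at their own pace and stop on an object; "squeeze" is the grip in N (left out, the last holds). Time passes only in rows, so rows that repeat a pose let the fingers close. It gives the time, the measured TCP pose, the force and the opening at its end, in the units of the state.
- r.get_obs(): the state, without advancing time (a new reading comes with each control period).
- r.grab_frame(name): name is "scene" or "side" or "wrist"; returns (picture, depth): 480x640x3 uint8, red, green, blue; 480x640 float32, m along the optical axis (not along the pixel's ray), 0 where there is no reading.
- r.camera_model(name): a dict with "mtx" (3x3 intrinsics, pixels), "rvec" (rotation vector, rad) and "tvec" (3), from world to camera coordinates, as OpenCV has them; the wrist camera has in their place "T_tool_cam" (4x4, takes a point from camera to tool coordinates, whose origin is the TCP and whose axes are the flange's). Camera axes: x right, y down, z forward; pixel columns grow to the right and rows downward; lengths in m; the calibration is good to about 2 mm. A picture is of the moment at which its call begins: read the wrist's pose just before it. camera_model takes no time and is no camera call.
- r.hand_in(): hands the job in, once; it reports no verdict.
The state is a dict: "clock": time; "joints": joint angles; "qvel": joint speeds; "tau": joint torques, N m; "tcp_pos": TCP position; "orientation": TCP orientation; "contact_force": force on the tool from outside, world axes, zero at the start; "moment": the same for the moment, N m; "grip_width": finger opening in m.
Only numpy, scipy, OpenCV 4.12 (cv2) and the standard library are available. Lean on these libraries where they do the work, as an engineer would, in place of code of your own. Each camera call takes 0.05 s, during which the arm holds its last target. There are 200 camera calls.

### The job

Open the block heater on the lab bench: slide the clear hood fully aside to uncover the release button, then press that button gently with a fingertip until the lid lets go and springs fully open by itself. Never touch the lid, do not force the heater's parts, and leave the hood aside, the lid standing open and the things around the heater where they are.

Things in the scene. Friction and masses are not known exactly. Their poses are not given: they have to be found in the camera images.
- heater: White bench-top block heater, fixed. Origin on the bench under it; x to its back, y to its left, z up. Body x -73..135, y -110..110 mm, top z 85; the lid shell on it is 36 mm high. In front a grey console face slopes 35 deg, from x -155, z 25 up to x -73, z 82 mm; its normal is (-0.574, 0, 0.819) in the heater's frame. Over 25 N on the button or 40 N on the rest counts as forcing.
- release_seat (a point): Point on the console face where the release button's axis meets it, within 5 mm (heater x -114, y -55, z 53.7 mm; axes as the heater's). Button: grey cap, 36 mm diameter, in a dark 48 mm collar. It moves along the face's normal and is pressed into the face. The collar is set to a different height each time: the unpressed cap's top stands anywhere from 12 to 26 mm out of the face.
- hood (a joint): Travel (m) of the clear hood over the button: 0 covers it, 0.085 is its stop, fully aside; starts from 0 to 0.02. It slides along the heater's +y with about 2 N of friction and stays where left. An upside-down channel, 70 mm up the slope by 64 mm (y), roof 34 mm out of the face, open at both y ends; at 0 it is centred over the button.
- hood_fin (a point): Centre of the white upright fin on the middle of the hood's roof, by which it is pushed: 40 mm long up the slope, 8 mm thick (y), 22 mm high. The point is 45 mm out of the console face; the fin's top edge is 11 mm farther out, its foot (the roof) 11 mm nearer. z is the face's normal, x points up the slope, y is the heater's y.
- lid (a joint): Angle (rad) of the lid, hinged at the heater's back: 0 shut and latched, 1.75 fully open at its stop. The button has 9 mm of sprung travel to a hard stop, about 3 N at first touch and 9 to 11 N at the end; the latch lets go after 6 to 8 mm of it and a spring then swings the lid open in about a second. Let go, the button springs back.
- lid_edge (a point): Middle of the lid's front edge (heater frame x -73, z 106 mm when shut). When released it swings up and back about the hinge at heater x 130, z 86 mm.
- tip_rack: Bystander: blue pipette tip rack, 122 x 82 x 72 mm, loose, about 0.2 m to the heater's right (-y). Origin under its centre.
- reagent_bottle: Bystander: glass bottle, 66 mm diameter, 150 mm high, loose, behind the heater (about 0.25 m to its +x). Origin under its centre.
- beaker: Bystander: glass beaker, 72 mm diameter, 95 mm high, loose, behind the heater (about 0.25 m to its +x). Origin under its centre.

How it is judged:
On the way, in this order (a step that is already met when the one before it is completed fails the run):
1. the hood is slid fully aside while the lid is still shut (value of joint hood above 0.075 m and value of joint lid below 0.05 rad), for 0.2 s.
2. the lid has sprung open to its stop (value of joint lid above 1.65 rad), for 0.2 s.
At the end, for the whole second after the job is handed in: The lid stands open at rest (over 1.65 rad of 1.75), the hood is aside (over 75 mm of 85), and the tip rack, bottle and beaker are within 20 mm of where they stood (value of joint lid above 1.65 rad and velocity of joint lid between -0.1 and 0.1 rad/s and value of joint hood above 0.075 m and distance of each of tip_rack, reagent_bottle, beaker from where it was at the start of the episode below 0.02 m); the robot touches nothing.
It fails at once if the robot touches the lid (more than 1 N) (contact force between any of the fingers, the arm and lid above 1 N).
It fails at once if the button (or its collar) is pressed with more than 25 N (contact force between any of the fingers, the arm and collar above 25 N).
It fails at once if the hood or another part of the heater is pushed with more than 40 N (contact force between any of the fingers, the arm and heater above 40 N).
It fails at once if a bystander is knocked more than 40 mm away (distance of any of tip_rack, reagent_bottle, beaker from where it was at the start of the episode above 0.04 m).
It also fails if it takes over 42 s, if anything falls off the work surface, if the arm or the gripper's body presses on something with over 40 N, if the wrist force passes 120 N, or if a joint passes its speed limit or range.

## Working session

There is one attempt and no reset: what is moved stays moved. The work goes in short steps, Python scripts to look and compute and a tool call to move; the robot and the scene stay as the last step left them, time stands still between calls to the robot, and variables do not carry over. Pictures are saved under pics/ and viewed, about 8 in all and at most 12, crops included, and the job is handed in when it is done.

Besides the shell and the picture viewer there is one more tool, called after "Emit:" by a JSON object that holds its "fn" and its "kwargs". play_rows: Moves the arm, as the interface text tells. Its arguments: {"type":"object","properties":{"deltas":{"type":"array"},"squeeze":{"type":"number"}},"required":["deltas"]}

```bash
mkdir -p pics
python3 - <<'E'
from bench import r
import cv2,numpy as np
o=r.get_obs();print(o)
for n in ("scene","side"):
    p,d=r.grab_frame(n);cv2.imwrite(f"pics/{n}.png",p[:,:,::-1]);np.savez(f"{n}.npz",p=p,d=d)
    m=r.camera_model(n);R=cv2.Rodrigues(np.array(m["rvec"]))[0];print(n,m["mtx"],"cam at",-R.T@np.array(m["tvec"]).ravel(),(d>0).mean())
print(r.camera_model("wrist"),r.grip_point_offset)
E
```

```text
{'clock': 0.0, 'joints': array([ 1.14489595,  0.47779635,  0.02232152,  1.5564559 , -0.01152179,
        1.10928801, -0.08308362]), 'qvel': array([-0.00035115,  0.00031837, -0.00021244, -0.00083631,  0.00042672,
        0.00051304, -0.0014007 ]), 'tau': array([-8.60851674e-05, -5.96448183e+01,  1.60806946e+00, -2.81192994e+01,
        1.25661868e-02,  9.41758510e-03,  1.76048854e-05]), 'tcp_pos': array([ 0.21074012, -0.64063592,  0.23032599]), 'orientation': array([-3.10024886e+00, -4.96889219e-01,  6.17944610e-04]), 'contact_force': array([0.60511333, 0.14402358, 0.32235427]), 'moment': array([-0.02122289,  0.02656194,  0.00372486]), 'grip_width': 0.08514629729312756}
scene [[460.98887753   0.         325.07302094]
 [  0.         460.98887753 230.93706511]
 [  0.           0.           1.        ]] cam at [ 1.22320549 -0.2578741   0.54797922] 0.9958626302083333
side [[501.14245662   0.         318.80042132]
 [  0.         501.14245662 240.84736325]
 [  0.           0.           1.        ]] cam at [0.56022063 0.71375239 0.65870274] 0.995908203125
{'mtx': array([[385.67265878,   0.        , 322.27996488],
       [  0.        , 385.67265878, 238.71157024],
       [  0.        ,   0.        ,   1.        ]]), 'T_tool_cam': array([[-2.59133023e-04, -9.46183524e-01, -3.23630455e-01,
         8.30151787e-02],
       [ 9.99999806e-01, -6.20710466e-05, -6.19232116e-04,
         6.47163667e-05],
       [ 5.65819145e-04, -3.23630553e-01,  9.46183357e-01,
        -1.43748981e-01],
       [ 0.00000000e+00,  0.00000000e+00,  0.00000000e+00,
         1.00000000e+00]])} 0.0187
```

View pics/scene.png

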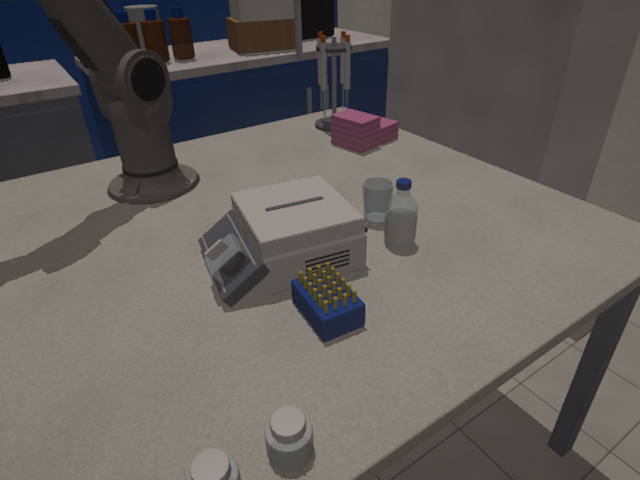

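View pics/side.png

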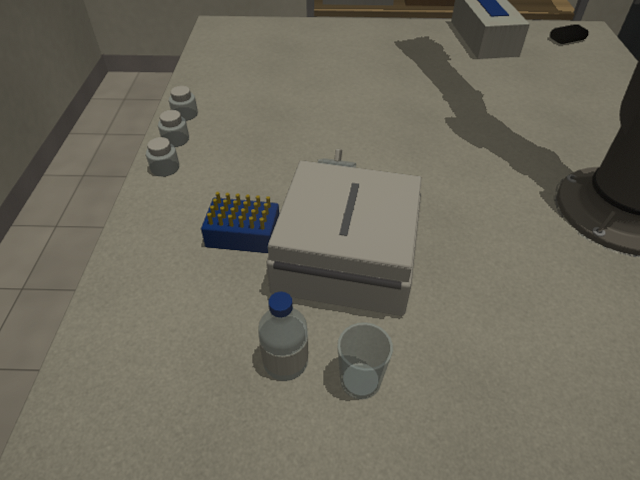

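The heater's front (console) faces world −y, its back faces +y, and heater +y points about along world −x. In the scene view the console is at about (232,262) with the collar near (232,262), and the lid top is at about (297,208). The rack is at (327,300). In the side view the lid top is at about (347,210), with the fin just visible at (338,157).

```bash
cat > h.py <<'E'
import numpy as np,cv2
from bench import r
def cloud(n,d):
    m=r.camera_model(n);K=m["mtx"];R=cv2.Rodrigues(np.array(m["rvec"]))[0];t=np.array(m["tvec"]).ravel()
    v,u=np.mgrid[:480,:640];P=np.stack([(u-K[0,2])/K[0,0]*d,(v-K[1,2])/K[1,1]*d,d],-1)
    W=(P-t)@R; W[d<=0]=np.nan; return W
E
python3 - <<'E'
from h import *
for n in("scene","side"):
    z=np.load(n+".npz");W=cloud(n,z["d"]);
    m=(abs(W[...,2]-.121)<.006)&(W[...,0]>0.1)&(W[...,0]<.8)&(W[...,1]<0.1)&(W[...,1]>-.8)
    c,l,s,_=cv2.connectedComponentsWithStats(m.astype(np.uint8));i=1+s[1:,4].argmax()
    q=W[l==i];print(n,s[i],np.median(q[:,2]),cv2.minAreaRect(q[:,:2].astype(np.float32)))
    np.save(n+"_W.npy",W)
p=np.load("scene.npz")["p"];cv2.imwrite("pics/crop.png",cv2.resize(p[200:320,180:310,::-1],None,fx=5,fy=5,interpolation=2))
W=np.load("scene_W.npy")
for v in range(215,305,8):
  for u in range(200,268,8): print("(%d,%d)"%(u,v),np.round(W[v,u]*1000).astype(int),end=" ")
  print()
E
```

```text
scene [ 231  189   74   56 1983] 0.12134146973174932 ((0.5162137746810913, 0.07634194940328598), (0.0803782120347023, 0.21304789185523987), 81.04438018798828)
side [ 288  160  133   33 2920] 0.12217491588721884 ((0.5148537158966064, 0.07378534972667694), (0.07834189385175705, 0.21250946819782257), 82.53557586669922)
(200,215) [249  35   1] (208,215) [259  51   1] (216,215) [267  68  -1] (224,215) [398  41  68] (232,215) [423  48  77] (240,215) [470  47  99] (248,215) [516  44 121] (256,215) [526  56 122] (264,215) [534  68 122] 
(200,223) [283  21   0] (208,223) [297  36   1] (216,223) [401  19  57] (224,223) [421  30  63] (232,223) [454  34  77] (240,223) [470  45  81] (248,223) [533  35 115] (256,223) [552  43 121] (264,223) [560  55 121] 
(200,231) [319   7   1] (208,231) [397   1  42] (216,231) [419  11  50] (224,231) [446  18  60] (232,231) [469  26  69] (240,231) [493  34  78] (248,231) [528  36  95] (256,231) [576  30 121] (264,231) [586  41 122] 
(200,239) [395 -18  28] (208,239) [420  -9  38] (216,239) [443   0  47] (224,239) [522 -11  91] (232,239) [544  -4 100] (240,239) [
[... 1120 characters left out ...]
] (256,279) [614   4  50] (264,279) [611  20  41] 
(200,287) [514 -69   1] (208,287) [520 -56  -1] (216,287) [532 -44   1] (224,287) [584 -46  35] (232,287) [598 -37  40] (240,287) [608 -26  41] (248,287) [613 -13  39] (256,287) [610   3  30] (264,287) [614  17  26] 
(200,295) [537 -78   1] (208,295) [544 -66  -1] (216,295) [554 -54   0] (224,295) [596 -53  28] (232,295) [604 -41  28] (240,295) [609 -28  26] (248,295) [608 -13  17] (256,295) [613   0  14] (264,295) [612  16   6] 
(200,303) [557 -86  -1] (208,303) [566 -75   0] (216,303) [575 -63   1] (224,303) [582 -51  -1] (232,303) [605 -43  11] (240,303) [604 -29   4] (248,303) [608 -15   0] (256,303) [617  -3   0] (264,303) [624   9  -1]
```

View pics/crop.png

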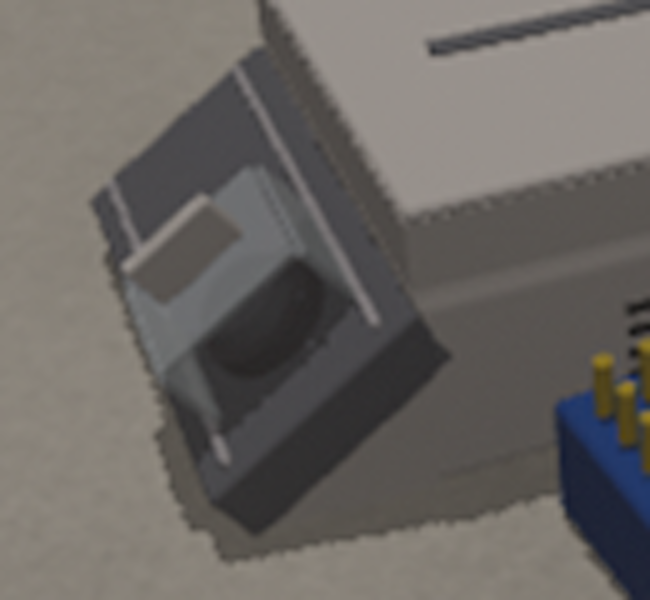

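Run:
```python
from h import *
for n in("scene","side"):
    W=np.load(n+"_W.npy")
    m=(abs(W[...,2]-.121)<.005)&(W[...,0]>0.35)&(W[...,0]<.7)&(W[...,1]<0.35)&(W[...,1]>-.02)
    c,l,s,_=cv2.connectedComponentsWithStats(m.astype(np.uint8))
    q=W[m&(s[l,4]>200)];rc=cv2.minAreaRect(q[:,:2].astype(np.float32));print(n,len(q),rc,np.median(q[:,2]))
W=np.load("scene_W.npy")
# face points left of hood
m=np.zeros((480,640),np.uint8);cv2.fillPoly(m,[np.array([[203,238],[226,217],[236,228],[214,246]])],1)
q=W[m>0];q=q[q[:,2]>.02]
for _ in range(5):
    c=q.mean(0);nn=np.linalg.svd(q-c)[2][2];nn*=np.sign(nn[2]);e=(q-c)@nn;q=q[abs(e)<.004]
print("face n",nn,c,e.std(),len(q),"yaw of +x",np.degrees(np.arctan2(-nn[1],-nn[0])))
# right side of body
m[:]=0;cv2.fillPoly(m,[np.array([[275,240],[340,230],[345,255],[280,275]])],1)
q=W[m>0]
for _ in range(8):
    c=q.mean(0);nn=np.linalg.svd(q-c)[2][2];nn*=np.sign(nn[0]);e=(q-c)@nn;q=q[abs(e)<.006]
print("side n",nn,c,len(q),np.degrees(np.arctan2(nn[1],nn[0])))
```

```text
scene 5515 ((0.5281267762184143, 0.13851532340049744), (0.20304524898529053, 0.21276922523975372), 79.5279769897461) 0.12128397672195913
side 12333 ((0.526354193687439, 0.13982424139976501), (0.20637200772762299, 0.21031205356121063), 79.66336059570312) 0.12201448257661804
face n [-0.42093544 -0.38904963  0.81942281] [0.43528778 0.01160316 0.05638805] 0.002172783523838275 184 yaw of +x 42.745662713913156Traceback (most recent call last):
  File "<stdin>", line 18, in <module>
    u, s, vh = gufunc(a, signature=signature)
               ~~~~~~^^^^^^^^^^^^^^^^^^^^^^^^
    raise LinAlgError("SVD did not converge")
numpy.linalg.LinAlgError: SVD did not converge
```

```bash
cat >> h.py <<'E'
YAW=np.radians(79.6);X=np.array([np.cos(YAW),np.sin(YAW),0]);Y=np.array([-X[1],X[0],0]);Z=np.array([0,0,1.])
RH=np.stack([X,Y,Z],1);O=np.array([.527,.139,0])-.030*X
def toH(W): return (W-O)@RH
NF=np.array([-.574,0,.819]);UF=np.array([.819,0,.574]);SEAT=np.array([-.114,-.055,.0537])
E
python3 - <<'E'
from h import *
W=np.load("scene_W.npy");H=toH(W);print("origin",O)
S=H-SEAT;h=S@NF;u=S@UF;y=H[...,1]
box=(abs(h)<.07)&(abs(u)<.06)&(H[...,0]>-.17)&(H[...,0]<-.078)&(abs(y)<.12)
f=box&(y>.03)&(abs(h)<.012)
A=np.c_[H[f][:,0],y[f],np.ones(f.sum())];k=np.linalg.lstsq(A,H[f][:,2],rcond=None)[0];print("face dz/dx %.3f (0.700) dz/dy %.3f h med mm %.1f n %d"%(k[0],k[1],np.median(h[f])*1e3,f.sum()),"face y range",np.percentile(y[f],[0,1,99,100]))
sd=(H[...,0]>-.06)&(H[...,0]<.12)&(abs(y+.11)<.015)&(H[...,2]>.02)&(H[...,2]<.08);A=np.c_[H[sd][:,0],np.ones(sd.sum())];print("side",np.linalg.lstsq(A,y[sd],rcond=None)[0],sd.sum(),np.median(y[sd]))
lf=(abs(H[...,0]+.073)<.015)&(H[...,2]>.092)&(H[...,2]<.116)&(abs(y)<.1);print("lid front x",np.percentile(H[lf][:,0],[5,50,95]),lf.sum())
# hood roof and fin
rf=box&(abs(h-.034)<.004);print("roof n",rf.sum(),"y",np.percentile(y[rf],[2,50,98]),"u",np.percentile(u[rf],[2,98]))
fn=box&(h>.041)&(h<.062);print("fin n",fn.sum(),"h",np.percentile(h[fn],[2,50,95,98]),"y",np.percentile(y[fn],[5,25,50,75,95]),"u",np.percentile(u[fn],[2,98]))
W2=np.load("side_W.npy");H2=toH(W2);S2=H2-SEAT;h2=S2@NF;g=(h2>.03)&(h2<.065)&(H2[...,0]<-.08)&(H2[...,0]>-.17)&(abs(H2[...,1])<.12);print("side-view fin",g.sum(),np.median(H2[g],0) if g.any() else 0)
for yy in np.arange(-.105,.11,.01):
    s=box&(abs(y-yy)<.005);print(round(yy,3),s.sum(),np.round(np.percentile(h[s],[5,25,50,75,95])*1e3) if s.any() else "")
o=r.get_obs();print("tcp H",toH(o["tcp_pos"]))
for nm,w in(("rack",0),):
    b=np.load("scene.npz")["p"].astype(int);mk=(b[...,2]>b[...,0]+50)&(W[...,0]>.3)&(W[...,0]<.9)&(W[...,2]<.1)&(W[...,2]>.005)&(W[...,1]<.3);print("rack H",np.nanpercentile(H[mk],[2,50,98],axis=0))
E
```

```text
origin [0.52158443 0.10949286 0.        ]
face dz/dx 0.702 (0.700) dz/dy -0.006 h med mm -0.8 n 689 face y range [0.03038328 0.03401258 0.10807411 0.10965294]
side [ 0.00026934 -0.10996264] 2089 -0.1099185331764164
lid front x [-0.07186746 -0.07141228 -0.07092042] 259
roof n 536 y [-0.08079012 -0.0603747  -0.02029319] u [-0.02932001  0.03288703]
fin n 194 h [0.04161201 0.05015418 0.05548422 0.05566831] y [-0.0533029  -0.05220663 -0.05124043 -0.05019347 -0.04669742] u [-0.01715343  0.02131593]
side-view fin 218 [-0.11916064 -0.04458141  0.09814463]
-0.105 856 [-53. -37. -22.  -4.  -0.]
-0.095 181 [-26.  -2.  -1.  -0.   1.]
-0.085 224 [-3. -1. -0.  1. 32.]
-0.075 502 [-2.  1. 10. 31. 34.]
-0.065 319 [-2.  6. 18. 33. 34.]
-0.055 418 [-1. 32. 35. 46. 54.]
-0.045 151 [-1.  7. 33. 45. 55.]
-0.035 84 [-2.  1. 29. 33. 34.]
-0.025 72 [-2.  4. 29. 33. 34.]
-0.015 32 [-1.  1. 26. 32. 33.]
-0.005 17 [-24.  -1.   0.   1.   2.]
0.005 20 [-23.  -1.   0.   1.   2.]
0.015 18 [-5. -1. -1.  1.  2.]
0.025 20 [-22.  -1.  -1.   0.   3.]
0.035 25 [-2. -1. -0. -0.  2.]
0.045 62 [-3. -1. -1. -0.  1.]
0.055 117 [-2. -1. -1. -0.  2.]
0.065 106 [-2. -1. -1. -0.  1.]
0.075 109 [-2. -2. -1. -0.  1.]
0.085 102 [-2. -1. -1. -0.  1.]
0.095 109 [-3. -2. -1. -0.  1.]
0.105 71 [-3. -1. -1. -0.  1.]
tcp H [-0.79398564  0.17030019  0.23042502]
rack H [[-0.03028599 -0.25466363  0.04702185]
 [-0.00529475 -0.23347663  0.04972134]
 [ 0.05078627 -0.14488611  0.05156696]]
```

```bash
sed -i 's/-.030\*X/-.0285*X/' h.py
cat >> h.py <<'E'
from scipy.spatial.transform import Rotation as Ro
RT=RH@np.stack([UF,[0,-1,0],-NF],1)   # tool axes: x up slope, y = -heater y, z into face
def plan(u,y,h):  # target TCP: u up slope and h out of face from seat, absolute heater y (m)
    o=r.get_obs();p0=o["tcp_pos"];R0=Ro.from_rotvec(o["orientation"]).as_matrix()
    Ht=SEAT+u*UF+h*NF;Ht[1]=y;p1=O+RH@Ht
    now=toH(p0);S=now-SEAT;print("now u %.1f y %.1f h %.1f mm"%(S@UF*1e3,now[1]*1e3,S@NF*1e3),"clock %.2f"%o["clock"],"grip",o["grip_width"])
    f=RH.T@o["contact_force"];print("force H (u,y,h)",np.round([f@UF,f[1],f@NF],1),"joints",np.round(o["joints"],2))
    print("shift mm",np.round(R0.T@(p1-p0)*1e3,1),"turn",np.round(Ro.from_matrix(R0.T@RT).as_rotvec(),3),"target world",np.round(p1,3))
E
python3 - <<'E'
from h import *
plan(.002,-.095,.12)
E
```

```text
now u -456.7 y 170.3 h 535.9 mm clock 0.10 grip 0.08528071724331403
force H (u,y,h) [0.2 0.5 0. ] joints [ 1.14  0.48  0.02  1.56 -0.01  1.11 -0.08]
shift mm [ 527.  -412.1   77.9] turn [ 0.326  0.55  -1.037] target world [ 0.583 -0.084  0.153]
```

Emit:
{"fn": "play_rows", "kwargs": {"deltas": [[0,[60,-50,0],[0.04,0.07,-0.13]],[0,[115,-90,0],[0.08,0.14,-0.26]],[0,[170,-130,0],[0.12,0.2,-0.39]],[0,[220,-175,10],[0.16,0.27,-0.52]],[0,[270,-215,20],[0.2,0.34,-0.65]],[0,[325,-255,30],[0.24,0.41,-0.78]],[0,[375,-295,40],[0.28,0.48,-0.9]],[0,[430,-335,50],[0.326,0.55,-1.037]]]}}

```text
clock: 1.1
tcp_pos: [0.487, -0.2266, 0.1877]
orientation: [-2.052, -1.715, -0.65]
contact_force: [0.4, -0.6, -0.1]
grip_width: 0.0001
```

Run:
```python
from h import *
plan(.002,-.095,.12)
```

```text
now u -106.8 y -26.6 h 238.5 mm clock 1.10 grip 9.944501080196492e-05
force H (u,y,h) [-0.6 -0.5  0.2] joints [ 1.    0.53 -0.49  1.77 -0.36  1.14  0.56]
shift mm [108.4  68.9 118.6] turn [-0.001 -0.002  0.003] target world [ 0.583 -0.084  0.153]
```

Emit:
{"fn": "play_rows", "kwargs": {"deltas": [[0,[36,23,40],[0,0,0]],[0,[72,46,80],[0,0,0]],[0,[108,69,119],[0,0,0]],[0,[108,69,119],[0,0,0]]]}}

```text
clock: 1.6
tcp_pos: [0.5833, -0.078, 0.1525]
orientation: [-2.041, -1.721, -0.65]
contact_force: [0.3, -1.2, -0.1]
grip_width: -0.0001
```

Run:
```python
from h import *
plan(.002,-.095,.042)
p,d=r.grab_frame("wrist");cv2.imwrite("pics/w1.png",p[:,:,::-1]);
```

```text
now u 6.9 y -94.5 h 115.8 mm clock 1.60 grip -6.986757394566344e-05
force H (u,y,h) [-1.  -0.5  0.6] joints [ 0.75  0.59 -0.55  1.8  -0.4   0.93  0.36]
shift mm [-5.3  1.  73.8] turn [-0.007 -0.006  0.01 ] target world [ 0.591 -0.04   0.089]
```

View pics/w1.png

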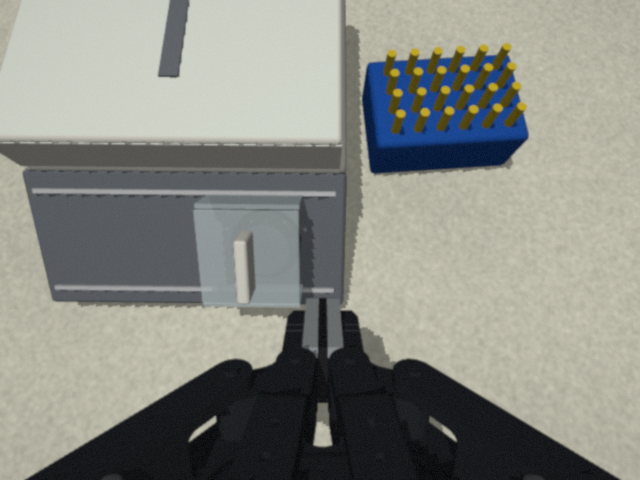

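The fin is at pixel (243,268) and the hood spans columns 195–303. The shut fingertips at (322,325) are on the fin's −y side, clear of the rack. Descending beside the fin.

Emit:
{"fn": "play_rows", "kwargs": {"deltas": [[0,[-5,1,25],[-0.007,-0.006,0.01]],[0,[-5,1,50],[-0.007,-0.006,0.01]],[0,[-5,1,73],[-0.007,-0.006,0.01]],[0,[-5,1,73],[-0.007,-0.006,0.01]],[0,[-5,1,73],[-0.007,-0.006,0.01]]]}}

```text
clock: 2.28
tcp_pos: [0.5904, -0.0462, 0.0901]
orientation: [-2.065, -1.71, -0.648]
contact_force: [-0.7, -0.3, -1.0]
grip_width: 0.0002
```

Run:
```python
from h import *
plan(.002,-.075,.042)
```

```text
now u -2.2 y -95.8 h 46.0 mm clock 2.27 grip 0.00018808860478964333
force H (u,y,h) [-0.9  0.6 -0.6] joints [ 0.69  0.67 -0.55  1.85 -0.4   0.78  0.35]
shift mm [  4.1 -20.9   3.9] turn [ 0.004  0.004 -0.005] target world [ 0.571 -0.037  0.089]
```

Emit:
{"fn": "play_rows", "kwargs": {"deltas": [[0,[4,-10,4],[0,0,0]],[0,[4,-20,4],[0,0,0]],[0,[4,-28,4],[0,0,0]],[0,[4,-34,4],[0,0,0]],[0,[4,-40,4],[0,0,0]],[0,[4,-46,4],[0,0,0]],[0,[4,-46,4],[0,0,0]]]}}

```text
clock: 3.15
tcp_pos: [0.5457, -0.0322, 0.0891]
orientation: [-2.065, -1.709, -0.647]
contact_force: [-0.4, -1.0, -0.3]
grip_width: 0.0003
```

```bash
cat >> h.py <<'E'
def hoody(n="scene"):
    p,d=r.grab_frame(n);H=toH(cloud(n,d));S=H-SEAT;h=S@NF;u=S@UF;y=H[...,1]
    fn=(h>.047)&(h<.0575)&(abs(u)<.03)&(y<.08)&(y>-.1);print("fin y pct",np.round(np.percentile(y[fn],[5,50,95])*1e3,1) if fn.any() else None,fn.sum())
    for a in np.arange(-.1,.09,.01):
        s=(abs(y-a)<.005)&(abs(u)<.03)&(h>.03)&(h<.037);print(int(a*1e3),s.sum(),end="; ")
    print();return p,H
E
python3 - <<'E'
from h import *
plan(.002,.009,.042)
p,H=hoody()
cv2.imwrite("pics/s2.png",cv2.resize(p[170:330,140:340,::-1],None,fx=4,fy=3.75))
E
```

```text
now u 1.9 y -49.3 h 41.9 mm clock 3.15 grip 0.00032120619063740326
force H (u,y,h) [-1.   0.2  0.3] joints [ 0.74  0.63 -0.58  1.96 -0.43  0.72  0.39]
shift mm [ -0.2 -58.3  -0.3] turn [ 0.003  0.004 -0.005] target world [ 0.488 -0.022  0.089]
fin y pct [-62.9 -53.8 -32.2] 115
-100 0; -90 0; -80 0; -70 15; -60 124; -50 105; -40 65; -30 39; -20 25; -10 27; 0 11; 9 0; 19 0; 29 0; 39 0; 49 0; 59 0; 69 0; 79 0;
```

View pics/s2.png

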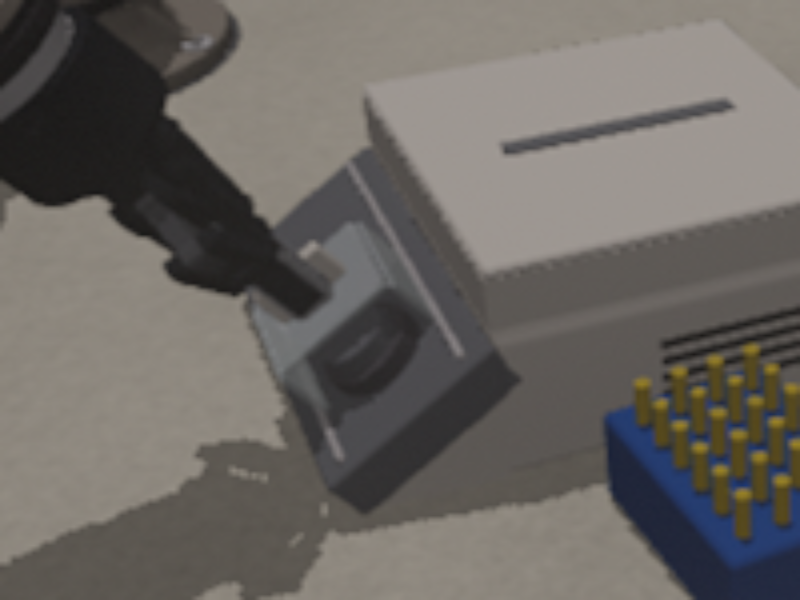

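The finger is in contact with the fin at crop pixel (315,275), and the hood has begun to slide, uncovering the collar at (370,345). Continuing the push.

Emit:
{"fn": "play_rows", "kwargs": {"deltas": [[0,[0,-8,0],[0,0,0]],[0,[0,-16,0],[0,0,0]],[0,[0,-24,0],[0,0,0]],[0,[0,-32,0],[0,0,0]],[0,[0,-40,0],[0,0,0]],[0,[0,-48,0],[0,0,0]],[0,[0,-54,0],[0,0,0]],[0,[0,-58,0],[0,0,0]]]}}

```text
clock: 4.2
tcp_pos: [0.4883, -0.0213, 0.0891]
orientation: [-2.064, -1.709, -0.647]
contact_force: [2.6, -1.9, -0.4]
grip_width: 0.0
```

Run:
```python
from h import *
plan(.002,.0115,.042)
p,H=hoody()
```

```text
now u 2.2 y 9.1 h 41.7 mm clock 4.20 grip 4.1437609388651726e-05
force H (u,y,h) [-1.4 -2.9  0.5] joints [ 0.8   0.57 -0.62  2.09 -0.47  0.67  0.45]
shift mm [-0.2 -2.4 -0.3] turn [ 0.003  0.004 -0.005] target world [ 0.486 -0.021  0.089]
fin y pct [-5.3  4.1 27.6] 107
-100 0; -90 0; -80 0; -70 0; -60 0; -50 0; -40 0; -30 0; -20 0; -10 47; 0 96; 9 77; 19 60; 29 28; 39 24; 49 24; 59 2; 69 0; 79 0;
```

Emit:
{"fn": "play_rows", "kwargs": {"deltas": [[0,[0,-1.5,0],[0,0,0]],[0,[0,-2.5,0],[0,0,0]],[0,[0,-2.5,0],[0,0,0]]]}}

```text
clock: 4.62
tcp_pos: [0.4853, -0.0206, 0.0889]
orientation: [-2.064, -1.709, -0.646]
contact_force: [0.7, -2.1, 0.0]
grip_width: -0.0001
```

Emit:
{"fn": "play_rows", "kwargs": {"deltas": [[0,[0,10,0],[0,0,0]],[0,[0,16,-10],[0,0,0]],[0,[0,16,-45],[0,0,0]],[0,[-20,16,-90],[0,0,0]],[0,[-30,16,-110],[0,0,0]],[0,[-30,16,-110],[0,0,0]]]}}

```text
clock: 5.38
tcp_pos: [0.4856, -0.1115, 0.1629]
orientation: [-2.068, -1.708, -0.647]
contact_force: [-0.2, 0.5, 0.5]
grip_width: 0.0001
```

```bash
cat >> h.py <<'E'
def button(n):
    p,d=r.grab_frame(n)
    if n=="wrist":
        o=r.get_obs();m=r.camera_model(n);K=m["mtx"];v,u=np.mgrid[:480,:640]
        P=np.stack([(u-K[0,2])/K[0,0]*d,(v-K[1,2])/K[1,1]*d,d],-1);T=m["T_tool_cam"]
        Rw=Ro.from_rotvec(o["orientation"]).as_matrix();W=(P@T[:3,:3].T+T[:3,3])@Rw.T+o["tcp_pos"];W[d<=0]=np.nan
    else: W=cloud(n,d)
    H=toH(W);S=H-SEAT;return p,H,S@NF,S@UF,H[...,1]
E
python3 - <<'E'
from h import *
plan(.0,-.055,.06)
for n in("scene","wrist"):
    p,H,h,u,y=button(n);cv2.imwrite(f"pics/b_{n}.png",p[:,:,::-1])
    fn=(h>.042)&(h<.0575)&(abs(u)<.03)&(y<.08)&(y>-.1);print(n,"fin y",np.round(np.percentile(y[fn],[5,50,95])*1e3,1),fn.sum())
    f=(abs(h)<.004)&(abs(u)<.04)&(y<.1)&(y>.07);print("face h",np.median(h[f])*1e3)
    b=(h>.008)&(h<.03)&(abs(u)<.03)&(y<-.025)&(y>-.085);hh,e=np.histogram(h[b]*1e3,np.arange(8,31));print(dict(zip(e,hh)))
    t=b&(h>np.percentile(h[b],98)-.004);print("top: h",np.round(np.percentile(h[b],[50,90,98])*1e3,1),"y",np.percentile(y[b],[1,50,99]),"u",np.percentile(u[b],[1,50,99]))
    c=(np.hypot(u,y+.055)<.014);print("centre h",np.percentile(h[c],[5,25,50,75,95])*1e3)
E
```

```text
now u -28.6 y -4.5 h 153.4 mm clock 5.38 grip 8.344428710563779e-05
force H (u,y,h) [0.6 0.3 0.2] joints [ 0.92  0.48 -0.58  1.96 -0.43  0.94  0.48]
shift mm [29.4 49.9 93.5] turn [ 0.005  0.005 -0.007] target world [ 0.549 -0.045  0.103]
scene fin y [23.7 25.9 30.5] 170
face h 0.7650732098992901
{np.int64(8): np.int64(7), np.int64(9): np.int64(22), np.int64(10): np.int64(47), np.int64(11): np.int64(48), np.int64(12): np.int64(16), np.int64(13): np.int64(10), np.int64(14): np.int64(10), np.int64(15): np.int64(9), np.int64(16): np.int64(9), np.int64(17): np.int64(7), np.int64(18): np.int64(13), np.int64(19): np.int64(23), np.int64(20): np.int64(62), np.int64(21): np.int64(70), np.int64(22): np.int64(14), np.int64(23): np.int64(4), np.int64(24): np.int64(0), np.int64(25): np.int64(0), np.int64(26): np.int64(0), np.int64(27): np.int64(0), np.int64(28): np.int64(0), np.int64(29): np.int64(0)}
top: h [18.  21.6 22.4] y [-0.07879976 -0.06447062 -0.04056413] u [-0.0206906   0.00388023  0.02391143]
centre h [ 19.75703418  20.90714671  21.62038833 395.65780696 441.91155287]
wrist fin y [26.7 29.7 34. ] 892
face h 0.7453351962810134
{np.int64(8): np.int64(12), np.int64(9): np.int64(50), np.int64(10): np.int64(346), np.int64(11): np.int64(637), np.int64(12): np.int64(197), np.int64(13): np.int64(24), np.int64(14): np.int64(18), np.int64(15): np.int64(9), np.int64(16): np.int64(13), np.int64(17): np.int64(7), np.int64(18): np.int64(22), np.int64(19): np.int64(80), np.int64(20): np.int64(550), np.int64(21): np.int64(893), np.int64(22): np.int64(328), np.int64(23): np.int64(16), np.int64(24): np.int64(0), np.int64(25): np.int64(0), np.int64(26): np.int64(0), np.int64(27): np.int64(0), np.int64(28): np.int64(0), np.int64(29): np.int64(0)}
top: h [20.5 22.  22.6] y [-0.07553862 -0.05200023 -0.03110109] u [-0.01945715  0.00502355  0.02506231]
centre h [ 20.39994202  21.05388564  21.69342361  22.66663231 235.86472459]
```

View pics/b_wrist.png

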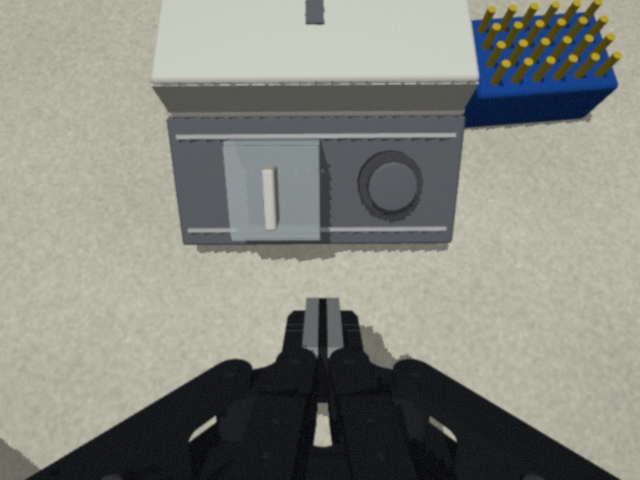

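The hood is fully aside (about 84 mm), with its fin at pixel (270,198). The cap at (392,186) is uncovered; its top is about 21 mm out of the face and the collar about 11 mm. Next is the cap centre.

Run:
```python
from h import *
for n in("scene","wrist"):
    p,H,h,u,y=button(n)
    b=(h>.019)&(h<.024)&(abs(u)<.03)&(y<-.025)&(y>-.085)
    c,R=cv2.minEnclosingCircle(np.c_[u[b],y[b]].astype(np.float32)*1000);print(n,"centre u,y mm",np.round(c,1),"R",round(R,1),"median",np.median(u[b])*1e3,np.median(y[b])*1e3,"h",np.median(h[b])*1e3)
plan(.0025,-.0545,.035)
```

```text
scene centre u,y mm [  1.4 -56.8] R 18.5 median 1.9635220199820291 -56.641595569888146 h 20.893926906394583
wrist centre u,y mm [  2.1 -54.2] R 18.0 median 2.6168115362195836 -53.73924520704017 h 22.046465903678126
now u -26.4 y -2.8 h 150.4 mm clock 5.58 grip 2.593760799831057e-05
force H (u,y,h) [0.2 0.1 0.3] joints [ 0.92  0.48 -0.58  1.97 -0.43  0.94  0.48]
shift mm [ 29.3  51.6 115.3] turn [-0.     0.002 -0.004] target world [ 0.552 -0.029  0.084]
```

Emit:
{"fn": "play_rows", "kwargs": {"deltas": [[0,[15,26,20],[0,0,0]],[0,[29,53,40],[0,0,0]],[0,[29,53,65],[0,0,0]],[0,[29,53,90],[0,0,0]],[0,[29,53,110],[0,0,0]],[0,[29,53,115],[0,0,0]],[0,[29,53,115],[0,0,0]],[0,[29,53,115],[0,0,0]]]}}

```text
clock: 6.58
tcp_pos: [0.5533, -0.03, 0.0844]
orientation: [-2.062, -1.71, -0.646]
contact_force: [0.4, 0.6, 1.5]
grip_width: -0.0
```

Run:
```python
from h import *
plan(.002,-.0555,.021)
```

```text
now u 2.1 y -56.4 h 36.0 mm clock 6.58 grip -1.472399949351532e-05
force H (u,y,h) [ 1.4 -0.3  0.8] joints [ 0.73  0.64 -0.59  1.94 -0.42  0.72  0.37]
shift mm [-0.  -0.9 15. ] turn [ 0.001  0.003 -0.004] target world [ 0.554 -0.021  0.072]
```

Emit:
{"fn": "play_rows", "kwargs": {"deltas": [[0,[0,-1,8],[0,0,0]],[0,[0,-1,13],[0,0,0]],[0,[0,-1,15],[0,0,0]],[0,[0,-1,16],[0,0,0]],[0,[0,-1,17],[0,0,0]],[0,[0,-1,18],[0,0,0]],[0,[0,-1,18],[0,0,0]]]}}

```text
clock: 7.45
tcp_pos: [0.5539, -0.0197, 0.0699]
orientation: [-2.061, -1.71, -0.645]
contact_force: [-2.6, -1.7, 4.5]
grip_width: 0.0
```

```bash
cat >> h.py <<'E'
def lid():
    p,d=r.grab_frame("side");W=cloud("side",d);H=toH(W);m=(abs(H[...,0])<.2)&(abs(H[...,1])<.12);print("max z in heater box (lid) %.3f"%np.nanpercentile(H[m][:,2],99));return p
E
python3 - <<'E'
from h import *
plan(.002,-.0555,.014);lid()
E
```

```text
now u 2.1 y -55.1 h 18.3 mm clock 7.45 grip 1.3482100091237296e-05
force H (u,y,h) [0.8 2.2 4.9] joints [ 0.71  0.67 -0.59  1.95 -0.42  0.68  0.37]
shift mm [-0.1  0.4  4.3] turn [ 0.     0.003 -0.004] target world [ 0.555 -0.017  0.066]
max z in heater box (lid) 0.225
```

Contact is made at about 5 N, roughly 2.5 mm into the travel. Pressing on in small steps.

Emit:
{"fn": "play_rows", "kwargs": {"deltas": [[0,[0,0,1],[0,0,0]],[0,[0,0,2],[0,0,0]],[0,[0,0,3],[0,0,0]],[0,[0,0,3.5],[0,0,0]],[0,[0,0,3.5],[0,0,0]]]}}

```text
clock: 8.12
tcp_pos: [0.5542, -0.0177, 0.0671]
orientation: [-2.061, -1.71, -0.645]
contact_force: [-1.6, -0.9, 3.4]
grip_width: -0.0001
```

Run:
```python
from h import *
plan(.002,-.0555,.013);lid()
```

```text
now u 2.1 y -55.0 h 14.8 mm clock 8.12 grip -0.00010320687462362561
force H (u,y,h) [1.  1.4 3.5] joints [ 0.71  0.67 -0.59  1.95 -0.42  0.68  0.37]
shift mm [-0.1  0.5  1.8] turn [-0.     0.003 -0.004] target world [ 0.555 -0.017  0.065]
max z in heater box (lid) 0.227
```

Emit:
{"fn": "play_rows", "kwargs": {"deltas": [[0,[0,0,0.7],[0,0,0]],[0,[0,0,1.4],[0,0,0]],[0,[0,0,1.4],[0,0,0]]]}}

```text
clock: 8.55
tcp_pos: [0.5543, -0.0171, 0.0661]
orientation: [-2.061, -1.71, -0.645]
contact_force: [-2.5, -3.2, 7.1]
grip_width: -0.0001
```

Run:
```python
from h import *
plan(.002,-.0555,.013);p=lid();cv2.imwrite("pics/l1.png",p[:,:,::-1])
```

```text
now u 2.1 y -55.1 h 13.7 mm clock 8.55 grip -9.681394304876421e-05
force H (u,y,h) [1.1 1.9 7.9] joints [ 0.71  0.67 -0.59  1.95 -0.42  0.67  0.37]
shift mm [-0.1  0.4  0.7] turn [-0.     0.002 -0.004] target world [ 0.555 -0.017  0.065]
max z in heater box (lid) 0.249
```

View pics/l1.png

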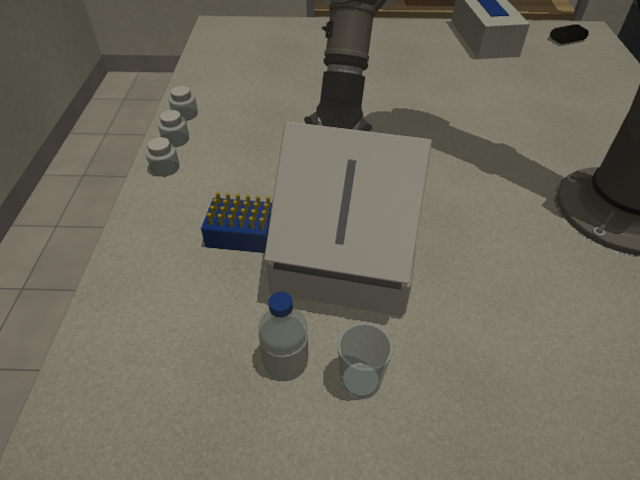

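The latch has let go: the lid's front edge has risen to about row 130 and the lid is swinging open. I'll let it finish, then back off along the face normal.

Emit:
{"fn": "play_rows", "kwargs": {"deltas": [[0,[0,0,0],[0,0,0]],[0,[0,0,0],[0,0,0]],[0,[0,0,0],[0,0,0]],[0,[0,0,0],[0,0,0]],[0,[0,0,-10],[0,0,0]],[0,[0,0,-30],[0,0,0]],[0,[0,0,-60],[0,0,0]],[0,[0,0,-100],[0,0,0]]]}}

```text
clock: 9.6
tcp_pos: [0.5435, -0.0734, 0.1487]
orientation: [-2.06, -1.71, -0.644]
contact_force: [0.2, -0.6, 0.1]
grip_width: -0.0002
```

Emit:
{"fn": "play_rows", "kwargs": {"deltas": [[0,[-20,0,-40],[0,0,0]],[0,[-40,0,-80],[0,0,0]],[0,[-40,0,-80],[0,0,0]],[0,[-40,0,-80],[0,0,0]],[0,[-40,0,-80],[0,0,0]]]}}

```text
clock: 10.22
tcp_pos: [0.529, -0.1489, 0.191]
orientation: [-2.056, -1.71, -0.644]
contact_force: [0.0, -0.7, -0.1]
grip_width: -0.0001
```

Run:
```python
from h import *
plan(0,0,.2);p=lid()
q,H,h,u,y=button("scene")
fn=(h>.042)&(h<.0575)&(abs(u)<.03)&(y<.08)&(y>-.1);print("fin y",np.round(np.percentile(y[fn],[5,50,95])*1e3,1),fn.sum())
a=np.load("side.npz")["p"].astype(int);print("bystander diff",[abs(p[s].astype(int)-a[s]).mean() for s in (np.s_[190:250,200:275],np.s_[290:380,255:310],np.s_[325:395,335:392])])
cv2.imwrite("pics/end.png",np.hstack([cv2.resize(x,(400,300)) for x in(p,q)])[:,:,::-1])
```

```text
now u -36.1 y -53.9 h 193.0 mm clock 10.22 grip -0.00011145732684079996
force H (u,y,h) [-0.7 -0.2  0.3] joints [ 0.9   0.52 -0.55  1.8  -0.38  1.06  0.43]
shift mm [ 36.  -54.   -6.9] turn [-0.004  0.001 -0.003] target world [ 0.481 -0.114  0.218]
max z in heater box (lid) 0.286
fin y [23.4 25.9 30.6] 167
bystander diff [np.float64(12.32251851851852), np.float64(9.19097643097643), np.float64(8.994402673350042)]
```

View pics/end.png

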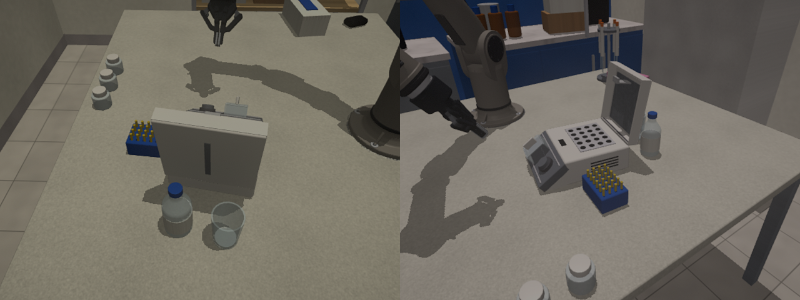

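The lid stands open, the hood is aside, the rack, bottle and beaker are in place, and the arm is clear. I'll check the lid angle and hand in.

Run:
```python
from h import *
for k in range(2):
    p,d=r.grab_frame("side");H=toH(cloud("side",d));q=H[(H[...,2]>.14)&(H[...,2]<.27)&(abs(H[...,1])<.09)&(H[...,0]>.1)&(H[...,0]<.25)]
    c=q.mean(0);n=np.linalg.svd(q-c,full_matrices=False)[2][2];n*=np.sign(n[0]);print(len(q),n,"lid angle",np.pi/2-np.arctan2(n[2],n[0]))
r.hand_in()
```

```text
8742 [ 0.9958874   0.03654611 -0.08290153] lid angle 1.6538487152608254
8764 [ 0.99592685  0.03681112 -0.08230821] lid angle 1.6532537737589723
the job is handed in; nothing more can be done
```

I slid the hood aside by pushing its fin with the shut fingers. Then I pressed the button along the face normal, with at most about 8 N read at the end of each press step. The lid sprang open, I backed the arm clear and handed the job in at about 10 s; no verdict was reported.

- **Hood:** it stayed at about 84 mm of 85 after the press.
- **Lid:** it stands open, but how far is the one close reading. A rough depth-plane fit gave 1.653 rad in two readings, which barely clears the 1.65 limit and is short of the 1.75 stop. The fit was tilted about 2° sideways, and I did not resolve the difference before handing in. The two readings agreed, so the lid was not moving.
- **Bystanders:** the rack, bottle and beaker looked unmoved in the last pictures. I did not measure their positions: image differences around them were small but not zero, and the open lid now hides part of the rack in the side view.
- **Contact:** the arm was well clear, and wrist force was within its roughly 1 N noise.

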